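# Set out the soldering place round the board rest

### The job

Set out the soldering place in one row along the fixed board rest: lay the circuit board centred on the rest's two ribs, parts up and lengthwise along the rest, and stand the larger, red-capped bottle to the right of the rest. Stand the smaller, black-capped bottle to the left of the rest and the solder reel left of that, so that the small bottle is between reel and rest. All stand upright on the table in line with the rest's length, with gaps of about 3 cm from each to the next; the screw tin, the brown tape roll and the red bobbin stay where they are.

Things in the scene. Friction and masses are not known exactly. Their poses are not given: they have to be found in the camera images.
- board_rest: fixed board rest: aluminium base plate 70 (x) by 110 (y, its length) by 6 mm high; on it two rubber-topped ribs 28 (x) by 10 (y) mm at y = -25 and +25 mm, tops 20 mm above the table. Origin: centre of its underside; x points away from the robot, y to the robot's left, yaw up to 0.12 rad either way. A tray wall 67 mm high stands about 6 to 10 cm behind its origin
- board: loose amber circuit board with parts on top, 34 (its x, width) by 75 (its y, length) mm; the board itself counts 5 mm thick, its parts (24 by 60 mm) reach 13 to 16 mm; 25 g; hold it by its long edges. Origin: centre of its underside; z up. Either end may point left
- solder_reel: loose solder reel standing on its flange, black flanges and green top, 54 mm in diameter, 47 mm high, about 0.2 kg, grip it as a solid cylinder. Origin: centre of its underside, z up. It and the board and bottles may start near fixed equipment: the black chassis on the left is 210 mm high, the grey drawer cabinet on the right 150, the jig's red lever 130, the vice 91
- flux_bottle: loose white dropper bottle with a red cap and spout, the larger of the two: 32 mm in diameter, 81 mm high, straight body up to 55 mm; 40 g. Origin: centre of its underside, z up
- oil_bottle: loose white dropper bottle with a black cap, the smaller of the two: 27 mm in diameter, 72 mm high, straight body up to 49 mm; 40 g. Origin: centre of its underside, z up
- screw_tin: bystander: loose round tin of screws, 70 mm in diameter, 27 mm high; leave it. Origin: centre of its underside
- tape_roll: bystander: loose brown roll of tape lying flat, 72 mm in diameter, 19 mm high; leave it. Origin: centre of its underside
- bobbin: bystander: loose red wound bobbin, 62 mm in diameter, 22 mm high with thin wire leads standing up to 104 mm, in front of the drawer cabinet; leave it. Origin: centre of its underside
There are look-alikes about, which are no part of the job. What is shaped like the board_rest but yellow is not meant.

How it is judged:
At the end, for the whole second after the job is handed in: Board level on both ribs, within 12 mm and 0.2 rad; red-capped bottle right of the rest, black-capped one left of it, reel left of that: gaps 10-55 mm from each to the next, centres within 30 mm of the rest's long axis, upright on the table, at rest; bystanders within 20 mm (x of board in the frame of board_rest between -0.012 and 0.012 m and y of board in the frame of board_rest between -0.012 and 0.012 m and z of board in the frame of board_rest between 0.017 and 0.023 m and angle between the y axis of board and the y axis of board_rest, either way round below 0.2 rad and angle between each of board, oil_bottle, solder_reel, flux_bottle's own z axis and vertical below 0.1 rad and y of oil_bottle in the frame of board_rest between 0.078 and 0.124 m and x of oil_bottle in the frame of board_rest between -0.03 and 0.03 m and height (world z) of each of oil_bottle, solder_reel, flux_bottle below 0.005 m and y of solder_reel in the frame of board_rest between 0.125 and 0.217 m and x of solder_reel in the frame of board_rest between -0.03 and 0.03 m and horizontal distance between solder_reel and oil_bottle between 0.05 and 0.096 m and y of flux_bottle in the frame of board_rest between -0.126 and -0.081 m and x of flux_bottle in the frame of board_rest between -0.03 and 0.03 m and distance of each of screw_tin, tape_roll, bobbin from where it was at the start of the episode below 0.02 m and linear speed of each of board, solder_reel, flux_bottle, oil_bottle below 0.02 m/s); the robot touches nothing.
It fails at once if the screw tin, the tape roll or the bobbin was pushed more than 30 mm (distance of any of screw_tin, tape_roll, bobbin from where it was at the start of the episode above 0.03 m).
It also fails if it takes over 131 s, if anything falls off the work surface, if the arm or the gripper's body presses on something with over 40 N, if the wrist force passes 120 N, or if a joint passes its speed limit or range.

### The arm

A 7-joint arm with a two-finger parallel gripper is mounted at the origin on a cart in front of the work surface, level with it; the furniture and walls round the work are solid. World frame = base frame: x ahead of the robot, y to its left, z up, the work surface at z = 0. Lengths are in m, angles in rad, forces in N, time in s.
With the tool pointing down it reaches from about 0.35 to 0.775 m from the base axis. Payload 3.1 kg.
Tool frame: the origin (TCP) lies midway between the tips of the shut fingers; the grasp point (between the pads) lies 19 mm behind it; z points along the fingers, y is the line along which they close (so a half turn about z gives the same grasp; the last joint's range is limited). The gripper opens to 85 mm and grips with 20 to 120 N. Pads are 22 mm wide; open, the fingers measure 114 mm over their backs; the gripper's body (76 mm by 85 mm) begins 54 mm behind the grasp point. The pads swing forward as they close: fully open they stand 13 mm farther back than shut.
Start: joints at [-1.217, 0.311, 0.014, 1.512, -0.004, 1.319, -0.027], TCP at [0.212, 0.508, 0.231] pointing down, gripper open.
Joint ranges: [-2.7, 2.7], [-0.3, 1.91], [-1.27, 1.3], [0.12, 2.57], [-1.44, 4.58], [0.2, 2.03], [-3.05, 3.05]. Speed limits (rad/s): [2.79, 2.79, 3.14, 3.14, 3.14, 3.14, 3.14].

### API

Orientations are given as a unit quaternion [w, x, y, z].
In Python, from rig import state, snapshot, hand_in gives the robot as it stands.
- The arm moves only by the tool apply_moves, never from a script. Its argument "rows" is a list that holds one entry, the list of rows, each a list of 4 numbers: the shift along the tool's x, y, z in mm, then the turn about the tool's z in degrees. A call has 1 to 8 rows; each row is the pose to reach, as a shift and turn from the pose commanded when the call began, along the tool's axes at that moment; what a row does not reach only later rows make up. A row lasts 1/10 s, in which the tool goes at most 50 mm and 8.59 degrees, less where a joint would pass 70% of its speed; a pose out of reach is approached as far as the arm can. A call with a gripper value outside its range is refused whole. "claw" is the opening, from -1 (shut) to 1 (fully open), set as the call begins (left out, the last holds). The fingers move at their own pace and stop on an object; "newtons" is the grip in N (left out, the last holds). Time passes only in rows, so rows that repeat a pose let the fingers close. It gives the time, the measured TCP pose, the force, the opening and the grip force at its end, in the units of the state.
- state(): the state, without advancing time (a new reading comes with each control period).
- snapshot(name): name is "scene" or "side" or "wrist"; returns a dict with "color" (384x512x3 uint8, red, green, blue), "fx", "fy", "cx", "cy" (pixels), "origin" and "rotation" of the camera in the world. Camera axes: x right, y down, z forward; pixel columns grow to the right and rows downward; lengths in m; the calibration is good to about 2 mm. The wrist camera is an equidistant fisheye: a pixel r from the principal point sees the ray r / f radians off the axis. A picture is of the moment at which its call begins. There is no depth.
- hand_in(): hands the job in; it is judged then, once.
The state is a dict: "clock": time; "q": joint angles; "dq": joint speeds; "effort": joint torques, N m; "position": TCP position; "eef_rot": TCP orientation; "ft_force": force on the tool from outside, world axes, zero at the start; "wrist_torque": the same for the moment, N m; "opening": opening from 0.0 (shut) to 1.0 (fully open); "gripper_force": force on a finger pad.
Only numpy, scipy, OpenCV 4.12 (cv2) and the standard library are available. Lean on these libraries where they do the work, as an engineer would, in place of code of your own. Each camera call takes 0.05 s, during which the arm holds its last target. There are 200 camera calls.

## Working session

There is one attempt and no reset: what is moved stays moved. The work goes in short steps, Python scripts to look and compute and a tool call to move; the robot and the scene stay as the last step left them, time stands still between calls to the robot, and variables do not carry over. Pictures are saved under pics/ and viewed, at most 14 in all, crops included, and the job is handed in when it is done.

Besides the shell and the picture viewer there is one more tool, called after ">>>" as a command line: name --argument value ..., lists and objects as JSON in quotes. apply_moves: Moves the arm, as the interface text tells. Its arguments: {"type":"object","properties":{"rows":{"type":"array"},"claw":{"type":"number"},"newtons":{"type":"number"}},"required":["rows"]}

```bash
mkdir -p pics; ls
python3 - <<'E'
from rig import state, snapshot
import cv2
for n in("scene","side"):
    s=snapshot(n); cv2.imwrite(f"pics/{n}0.png",cv2.resize(s["color"][:,:,::-1],(800,600),interpolation=cv2.INTER_CUBIC))
    print(n,s["fx"],s["cx"],s["cy"],s["origin"],s["rotation"])
print(state())
E
```

```text
pics
scene 419.68366167054614 255.73603167069206 185.60319740210224 [-0.04573105 -0.43540053  0.91391031] [-0.32181304  0.8452837  -0.3981306   0.15304856]
side 429.71480247612647 258.3430495061639 191.7432247088291 [-0.34112674  0.9775002   0.84054046] [ 0.18632962 -0.31260566  0.8139458  -0.45282581]
{'clock': 0.1, 'q': array([-1.21668264,  0.31165891,  0.01397417,  1.51291892, -0.00436506,
        1.31920467, -0.02719296]), 'dq': array([ 2.59425339e-03, -1.32140626e-03,  1.04918683e-03, -4.18751346e-03,
       -6.08945257e-04,  5.48061093e-04, -4.70734973e-05]), 'effort': array([ 9.25770619e-04, -3.80852830e+01,  1.46713424e-01, -2.31241572e+01,
        1.23240249e-02,  8.04751500e-03,  8.30389411e-06]), 'position': array([0.2117908 , 0.5068658 , 0.23031345]), 'eef_rot': array([-1.53961716e-04,  1.96563362e-01,  9.80490529e-01, -1.06886406e-03]), 'ft_force': array([ 0.54534583, -0.72783512, -0.20883151]), 'wrist_torque': array([-0.00126747,  0.02193791, -0.04637874]), 'gripper_force': 0.0, 'opening': 1.0003424398746807}
```

View pics/scene0.png

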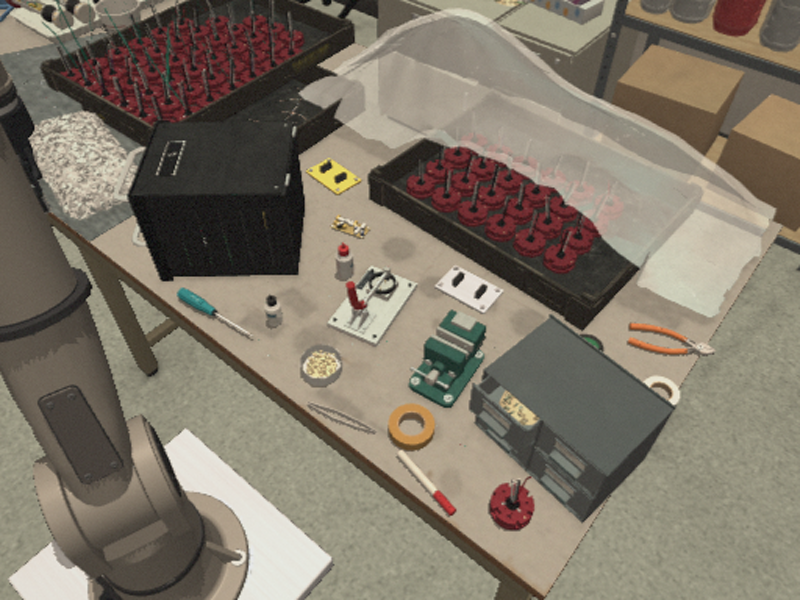

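View pics/side0.png

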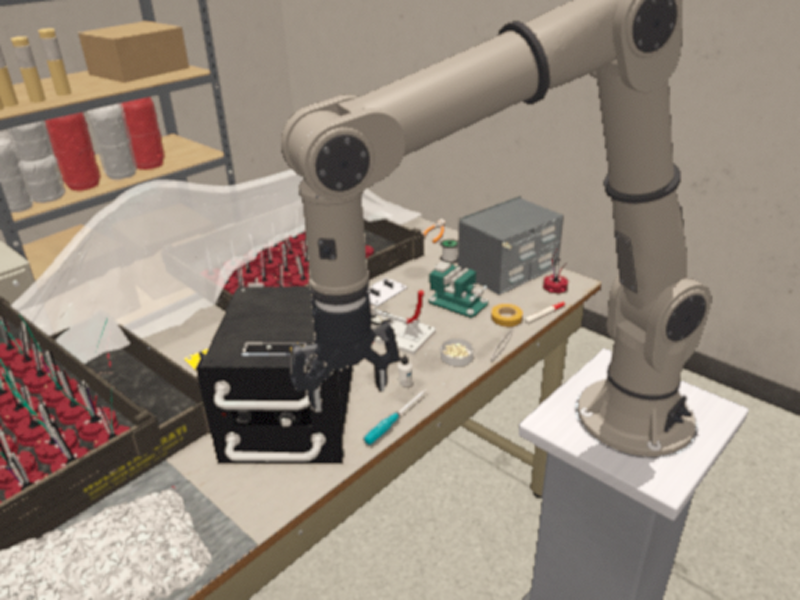

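```bash
cat > h.py <<'E'
import numpy as np, cv2
from rig import state, snapshot
from scipy.spatial.transform import Rotation as R
def rot(s): q=np.array(s["rotation"]); return R.from_quat(q[[1,2,3,0]]).as_matrix()
def px2w(s,u,v,z,fish=False):
    x=(u-s["cx"])/s["fx"]; y=(v-s["cy"])/s["fy"]
    d=np.array([x,y,1.])
    if fish:
        t=np.hypot(x,y); d=np.array([x/t*np.sin(t),y/t*np.sin(t),np.cos(t)]) if t>0 else np.array([0,0,1.])
    d=rot(s)@d; o=np.array(s["origin"]); return (o+d*(z-o[2])/d[2])[:2]
def toolmove(p):  # world xyz delta -> tool mm
    st=state(); q=st["eef_rot"]; M=R.from_quat(q[[1,2,3,0]]).as_matrix()
    return np.round(1000*M.T@(np.array(p)-st["position"]),1)
def tyaw():
    q=state()["eef_rot"]; M=R.from_quat(q[[1,2,3,0]]).as_matrix(); return np.degrees(np.arctan2(M[1,1],M[0,1])),M
E
python3 - <<'E'
from h import *
s=snapshot("scene");c=s["color"][:,:,::-1]
k=1.5625
for n,u,v,z in [("rest",469,289,.006),("reeltop",594,342,.047),("board",350,227,.01),("fluxtop",343,247,.08),("fluxbot",345,277,0),("oiltop",271,296,.072),("oilbot",274,325,0),("tin",321,365,.027),("tape",411,426,.019),("bob",512,506,.022),("chasR",298,274,0),("chasFL",165,278,0),("chasTopR",300,187,.21),("lever",352,287,.13),("jigL",330,335,0.01),("jigBack",417,282,.01),("vice",470,318,.09),("viceFR",440,403,.0),("viceL",410,390,.0),("cabTopL",549,318,.15),("cabTopFL",476,385,.15),("trayNear",371,170,.067),("trayR",583,293,.067),("trayRbot",583,325,0)]:
    p=px2w(s,u/k,v/k,z); print(n,p.round(3),round(float(np.hypot(*p)),3))
a=cv2.resize(c[100:240,180:320],(560,560),interpolation=cv2.INTER_CUBIC)
cv2.imwrite("pics/c1.png",a)
b=cv2.resize(c[150:290,240:420],(720,560),interpolation=cv2.INTER_CUBIC)
cv2.imwrite("pics/c2.png",b)
print(tyaw())
w=snapshot("wrist"); print({k:v for k,v in w.items() if k!="color"}, rot(w))
E
```

```text
rest [ 0.665 -0.019] 0.666
reeltop [ 0.669 -0.266] 0.72
board [0.646 0.262] 0.697
fluxtop [0.545 0.182] 0.575
fluxbot [0.545 0.183] 0.574
oiltop [0.385 0.201] 0.434
oilbot [0.378 0.201] 0.428
tin [0.357 0.061] 0.362
tape [ 0.366 -0.122] 0.386
bob [ 0.356 -0.312] 0.474
chasR [0.493 0.257] 0.556
chasFL [0.325 0.444] 0.55
chasTopR [0.512 0.238] 0.565
lever [0.452 0.071] 0.457
jigL [0.42  0.103] 0.432
jigBack [0.614 0.064] 0.618
vice [ 0.549 -0.096] 0.557
viceFR [ 0.438 -0.125] 0.455
viceL [ 0.426 -0.072] 0.432
cabTopL [ 0.581 -0.212] 0.619
cabTopFL [ 0.413 -0.197] 0.457
trayNear [0.758 0.301] 0.816
trayR [ 0.735 -0.204] 0.763
trayRbot [ 0.729 -0.224] 0.763
(np.float64(67.3293761271558), array([[-9.22735884e-01,  3.85432408e-01, -5.89372420e-04],
       [ 3.85432848e-01,  9.22734416e-01, -1.64815028e-03],
       [-9.14163146e-05, -1.74797089e-03, -9.99998468e-01]]))
{'fx': 297.3186396354542, 'fy': 297.3186396354542, 'cx': 257.95686963265996, 'cy': 189.22650605507692, 'origin': array([0.13950955, 0.53716137, 0.37432414]), 'rotation': array([0.12855239, 0.82251293, 0.54753821, 0.08454976])} [[ 0.38610649  0.87897637  0.27986124]
 [ 0.92245267 -0.36735238 -0.11888356]
 [-0.00168815  0.30406046 -0.95265124]]
```

View pics/c1.png

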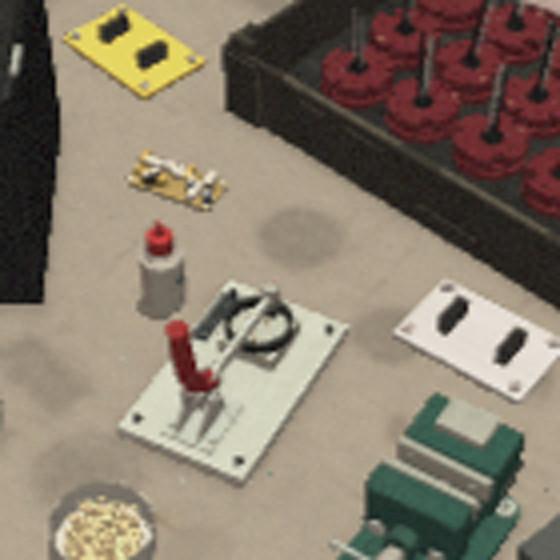

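View pics/c2.png

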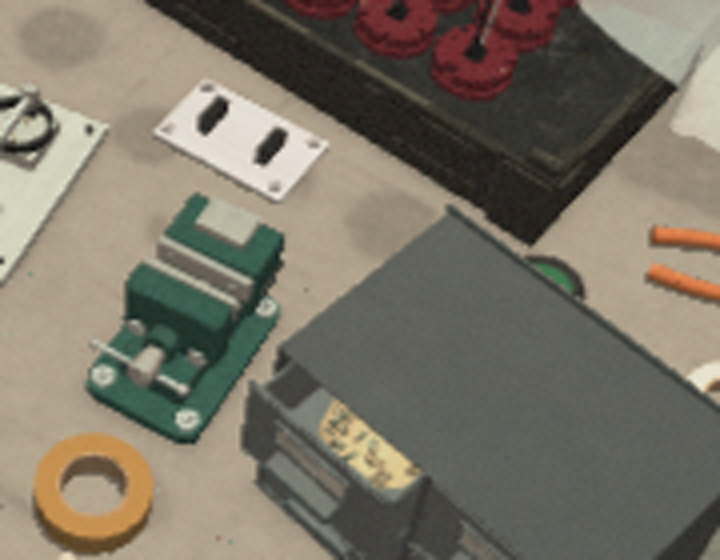

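Run:
```python
from h import *
s=snapshot("scene")
def P(n,pts,ou,ov,z):
    p=np.array([px2w(s,ou+(u+.5)/4-.5,ov+(v+.5)/4-.5,z) for u,v in pts]); print(n,p.round(3).tolist(),"mean",p.mean(0).round(4)); return p
p=P("rest",[(155,132),(208,80),(328,145),(278,200)],240,150,.006)
for a,b in((0,3),(1,2),(0,1),(3,2)): d=p[b]-p[a]; print(np.hypot(*d).round(3),np.degrees(np.arctan2(d[1],d[0])).round(1))
P("ribs",[(213,114),(271,146)],240,150,.02)
p=P("board",[(127,182),(147,150),(226,188),(208,210)],180,100,.005)
for a,b in((0,3),(1,2),(0,1),(3,2)): d=p[b]-p[a]; print(np.hypot(*d).round(3),np.degrees(np.arctan2(d[1],d[0])).round(1))
P("jig",[(230,282),(348,328),(240,480),(122,425)],180,100,.01)
P("reel",[(547,284)],240,150,.047)
P("cabtop",[(450,207),(283,352)],240,150,.15)
P("vice",[(195,197),(284,235)],240,150,.091)
P("trayfront",[(530,240)],240,150,.0)
print("chas far top",px2w(s,302/1.5625,125/1.5625,.21))
s=snapshot("side"); print("reel side", px2w(s,450/1.5625,241/1.5625,.047), px2w(s,450/1.5625,262/1.5625,0))
print(toolmove([.212,.508,.36]),toolmove([.60,.23,.36]))
```

```text
rest [[0.632, 0.035], [0.699, 0.036], [0.702, -0.069], [0.636, -0.071]] mean [ 0.6674 -0.0173]
0.106 -87.9
0.106 -88.5
0.067 1.2
0.066 1.5
ribs [[0.663, 0.006], [0.664, -0.044]] mean [ 0.6632 -0.0192]
board [[0.625, 0.297], [0.663, 0.311], [0.67, 0.232], [0.642, 0.226]] mean [0.6497 0.2665]
0.073 -76.5
0.079 -84.9
0.04 19.9
0.028 11.7
jig [[0.591, 0.158], [0.61, 0.062], [0.456, 0.031], [0.44, 0.125]] mean [0.5242 0.0942]
reel [[0.658, -0.261]] mean [ 0.6578 -0.2615]
cabtop [[0.588, -0.21], [0.44, -0.193]] mean [ 0.5141 -0.2017]
vice [[0.54, -0.063], [0.551, -0.124]] mean [ 0.5458 -0.0937]
trayfront [[0.722, -0.224]] mean [ 0.7224 -0.2243]
chas far top [0.64122416 0.36324976]
reel side [ 0.66178883 -0.2674792 ] [ 0.64249615 -0.24507068]
[   0.3    0.6 -129.1] [-464.9 -106.3 -129. ]
```

>>> apply_moves --rows '[[[0, 0, -50, 0], [0, 0, -100, 0], [0, 0, -130, 0], [-50, -12, -130, 0], [-100, -24, -130, 0], [-146, -36, -130, 0], [-192, -48, -130, 0], [-238, -60, -130, 0]]]'

```text
clock: 1.1
position: [0.4098, 0.3589, 0.3615]
eef_rot: [0.0, 0.197, 0.98, 0.0]
ft_force: [0.9, -0.3, -0.4]
opening: 0.999
gripper_force: 0.0
```

>>> apply_moves --rows '[[[-45, -10, 0, 8], [-90, -20, 0, 16], [-135, -30, 0, 24], [-180, -40, 0, 32], [-226, -48, 0, 40], [-226, -48, 0, 48], [-226, -48, 0, 54], [-226, -48, 0, 54]]]'

```text
clock: 1.9
position: [0.5988, 0.2287, 0.3607]
eef_rot: [-0.0, 0.621, 0.784, -0.0]
ft_force: [-0.9, 1.2, 0.9]
opening: 1.001
gripper_force: 0.0
```

Run:
```python
from h import *
print(state()["position"],tyaw()[0],state()["q"])
s=snapshot("wrist"); cv2.imwrite("pics/w1.png",cv2.resize(s["color"][:,:,::-1],(800,600),interpolation=cv2.INTER_CUBIC))
```

```text
[0.5988415  0.22865613 0.36067428] 13.290716105245934 [-0.60544238  0.51593148  0.41590745  0.93536137 -0.20264968  1.72536059
 -0.03812245]
```

View pics/w1.png

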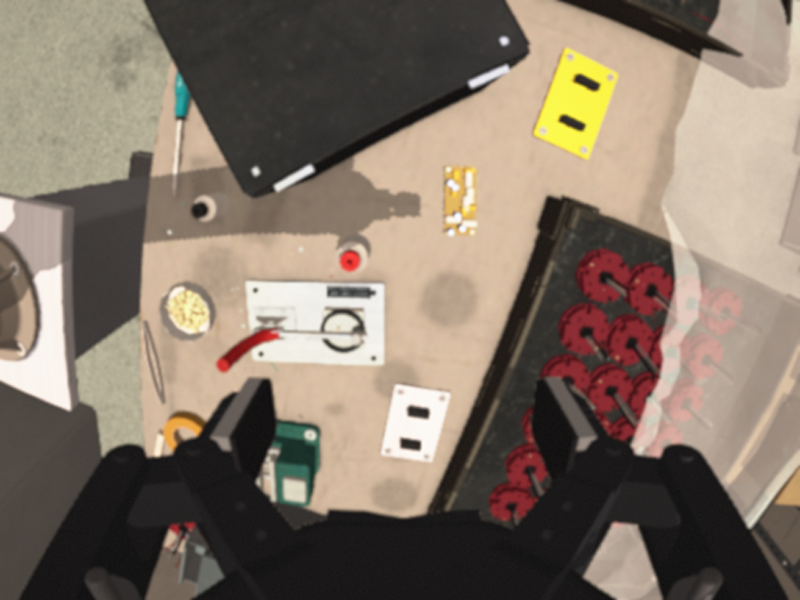

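Run:
```python
from h import *
s=snapshot("wrist")
c=s["color"][:,:,::-1]
k=1.5625
def P(n,pts,z):
    p=np.array([px2w(s,(u+.5)/k-.5,(v+.5)/k-.5,z,True) for u,v in pts]); print(n,p.round(3).tolist(),"mean",p.mean(0).round(4))
    for i in range(len(p)-1): d=p[i+1]-p[i]; print("  ",np.hypot(*d).round(3),np.degrees(np.arctan2(d[1],d[0])).round(1))
P("board",[(445,166),(477,167),(474,236),(443,234),(445,166)],.005)
P("rest",[(394,383),(450,392),(433,462),(381,455),(394,383)],.006)
P("ribs",[(418,412),(410,444)],.02)
P("flux",[(349,261)],.08);P("oil",[(201,209)],.072)
P("chas",[(250,196),(528,50),(505,0)],.21)
P("jig",[(247,281),(384,282),(383,364),(249,360)],.01)
P("tray",[(550,200),(432,505)],.067)
P("vice",[(320,430),(311,500)],.05)
a=cv2.resize(c[95:165,270:320],(500,700)[::1],interpolation=cv2.INTER_CUBIC)[:600]
b=cv2.resize(c[240:300,235:295],(300,300),interpolation=cv2.INTER_CUBIC)
a=cv2.resize(c[100:155,270:320],(500,550),interpolation=cv2.INTER_CUBIC)
cv2.imwrite("pics/c3.png",np.hstack([a,cv2.copyMakeBorder(b,0,250,0,0,cv2.BORDER_CONSTANT)]))
```

```text
board [[0.626, 0.301], [0.66, 0.309], [0.676, 0.235], [0.642, 0.229], [0.626, 0.301]] mean [0.6461 0.2748]
   0.035 12.9
   0.076 -77.5
   0.034 -169.7
   0.074 102.6
rest [[0.631, 0.039], [0.701, 0.042], [0.709, -0.068], [0.639, -0.072], [0.631, 0.039]] mean [ 0.6625 -0.004 ]
   0.07 2.7
   0.111 -85.8
   0.07 -176.5
   0.112 94.0
ribs [[0.667, 0.014], [0.669, -0.036]] mean [ 0.6684 -0.0109]
   0.05 -87.6
flux [[0.553, 0.195]] mean [0.5533 0.1945]
oil [[0.395, 0.212]] mean [0.395  0.2118]
chas [[0.488, 0.257], [0.641, 0.391], [0.619, 0.42]] mean [0.5824 0.356 ]
   0.203 41.3
   0.037 126.8
jig [[0.437, 0.127], [0.592, 0.162], [0.612, 0.063], [0.451, 0.027]] mean [0.5232 0.0947]
   0.158 12.8
   0.101 -78.1
   0.165 -167.3
tray [[0.728, 0.297], [0.711, -0.091]] mean [0.7196 0.1028]
   0.389 -92.5
vice [[0.556, -0.021], [0.561, -0.139]] mean [ 0.5583 -0.0802]
   0.118 -87.8
```

View pics/c3.png

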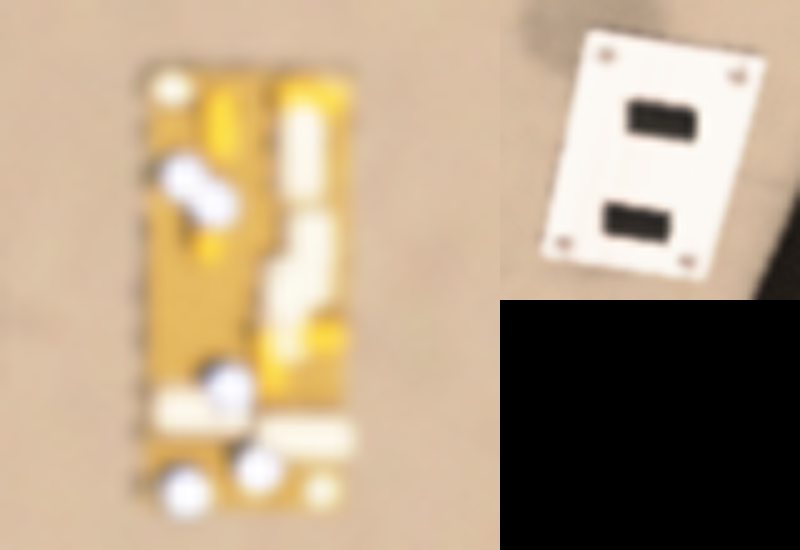

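>>> apply_moves --rows '[[[10, 30, 0, 0], [19, 60, 0, 0], [19, 60, 50, 0], [19, 60, 100, 0], [19, 60, 150, 0], [19, 60, 200, 0], [19, 60, 250, 0], [19, 60, 285, 0]]]' --claw 0.15 --newtons 20

```text
clock: 2.8
position: [0.6498, 0.2616, 0.0724]
eef_rot: [-0.002, 0.619, 0.785, -0.002]
ft_force: [0.6, -0.5, -1.7]
opening: 0.578
gripper_force: 0.0
```

Run:
```python
from h import *
print(state()["position"],tyaw()[0],state()["opening"],state()["ft_force"])
s=snapshot("wrist"); cv2.imwrite("pics/w2.png",cv2.resize(s["color"][:,:,::-1],(800,600),interpolation=cv2.INTER_CUBIC))
```

```text
[0.64983526 0.26163014 0.0724127 ] 13.50721991675609 0.5778241441226891 [ 0.56333146 -0.45622588 -1.71244071]
```

View pics/w2.png

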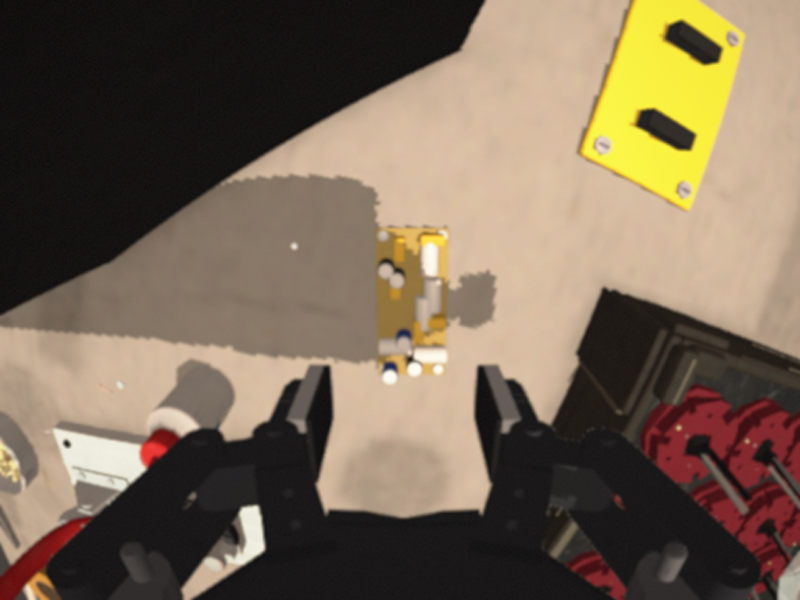

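Run:
```python
from h import *
s=snapshot("wrist");k=1.5625
p=np.array([px2w(s,(u+.5)/k-.5,(v+.5)/k-.5,.005,True) for u,v in [(377,227),(448,228),(447,375),(378,372)]]);m=p.mean(0);print(p.round(3),m)
for i in range(4):
  d=p[(i+1)%4]-p[i]; print(np.hypot(*d).round(4),np.degrees(np.arctan2(d[1],d[0])).round(1))
print(toolmove([*m,.02]))
```

```text
[[0.623 0.301]
 [0.654 0.308]
 [0.672 0.237]
 [0.639 0.231]] [0.64682025 0.26918837]
0.0317 12.9
0.073 -75.2
0.0342 -169.1
0.0718 102.8
[ 8.4  2.7 49.2]
```

>>> apply_moves --rows '[[[0, 2, 25, 1], [0, 2, 50, 1], [0, 2, 65, 1], [0, 2, 70, 1], [0, 2, 70, 1], [0, 2, 70, 1]]]'

```text
clock: 3.5
position: [0.6558, 0.2623, 0.0083]
eef_rot: [0.001, 0.627, 0.779, 0.001]
ft_force: [0.4, -1.3, 0.2]
opening: 0.577
gripper_force: 0.0
```

>>> apply_moves --rows '[[[0, -3, 2, 0], [0, -3, 4, 0], [0, -3, 6, 0], [0, -3, 6, 0], [0, -3, 6, 0]]]'

```text
clock: 4.0
position: [0.6515, 0.2611, 0.0002]
eef_rot: [-0.0, 0.627, 0.779, -0.0]
ft_force: [0.2, 0.3, 0.2]
opening: 0.574
gripper_force: 0.0
```

>>> apply_moves --rows '[[[0, 0, 0, 0], [0, 0, 0, 0], [0, 0, 0, 0], [0, 0, 0, 0], [0, 0, 0, 0], [0, 0, 0, 0], [0, 0, 0, 0], [0, 0, 0, 0]]]' --claw -0.6 --newtons 25

```text
clock: 4.8
position: [0.6519, 0.2611, 0.0006]
eef_rot: [0.0, 0.627, 0.779, 0.0]
ft_force: [0.4, 0.0, 1.4]
opening: 0.387
gripper_force: 25.0
```

Run:
```python
from h import *
print(state()["position"],tyaw()[0],state()["opening"],state()["ft_force"])
s=snapshot("wrist"); cv2.imwrite("pics/w3.png",cv2.resize(s["color"][120:310,140:390,::-1],(750,570),interpolation=cv2.INTER_CUBIC))
```

```text
[6.51866895e-01 2.61142171e-01 5.66621058e-04] 12.322375650151656 0.3870029545223597 [0.39021953 0.04611183 1.43787193]
```

View pics/w3.png

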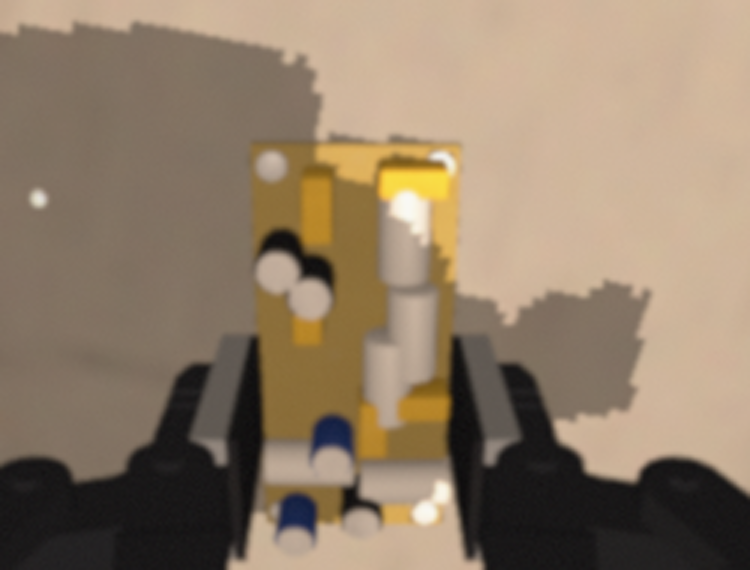

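Run:
```python
from h import *
s=snapshot("wrist")
for u,v in [(250,143),(461,143)]:
    p=px2w(s,140+(u+.5)/3-.5,120+(v+.5)/3-.5,.005,True); print(p, toolmove([*p,.005]))
M=tyaw()[1]; print(M)
```

```text
[0.62525137 0.3010043 ] [ 44.6 -17.4  -4.5]
[0.65851359 0.30824686] [44.6 16.6 -4.5]
[[-2.13498982e-01  9.76943114e-01  5.80488554e-04]
 [ 9.76943286e-01  2.13498937e-01  1.38476432e-04]
 [ 1.13499073e-05  5.96668973e-04 -9.99999822e-01]]
```

>>> apply_moves --rows '[[[0, 0, -10, 0], [0, 0, -40, 0], [0, 0, -80, 0], [0, 0, -120, 0], [-35, -6, -120, 1], [-75, -12, -120, 2], [-115, -18, -120, 4], [-155, -25, -120, 6]]]'

```text
clock: 5.7
position: [0.6598, 0.103, 0.1207]
eef_rot: [-0.0, 0.667, 0.745, -0.0]
ft_force: [1.1, 0.1, -0.7]
opening: 0.386
gripper_force: 25.0
```

>>> apply_moves --rows '[[[-31, -1, 0, 1], [-62, -2, 0, 2], [-94, -3, 0, 3], [-125, -5, 0, 3.3], [-128, -6.5, 0, 3.3], [-128, -6.5, 0, 3.3], [-128, -6.5, 0, 3.3]]]'

```text
clock: 6.4
position: [0.6678, -0.0212, 0.1202]
eef_rot: [-0.001, 0.687, 0.726, 0.001]
ft_force: [0.1, -0.1, -0.3]
opening: 0.385
gripper_force: 25.0
```

Run:
```python
from h import *
print(state()["position"],tyaw()[0],state()["opening"],state()["ft_force"])
s=snapshot("wrist"); cv2.imwrite("pics/w4.png",cv2.resize(s["color"][:,:,::-1],(800,600),interpolation=cv2.INTER_CUBIC))
```

```text
[ 0.66776951 -0.02123143  0.12022178] 3.1434475907632105 0.38458207884099804 [ 0.08125314 -0.10066661 -0.31098828]
```

View pics/w4.png

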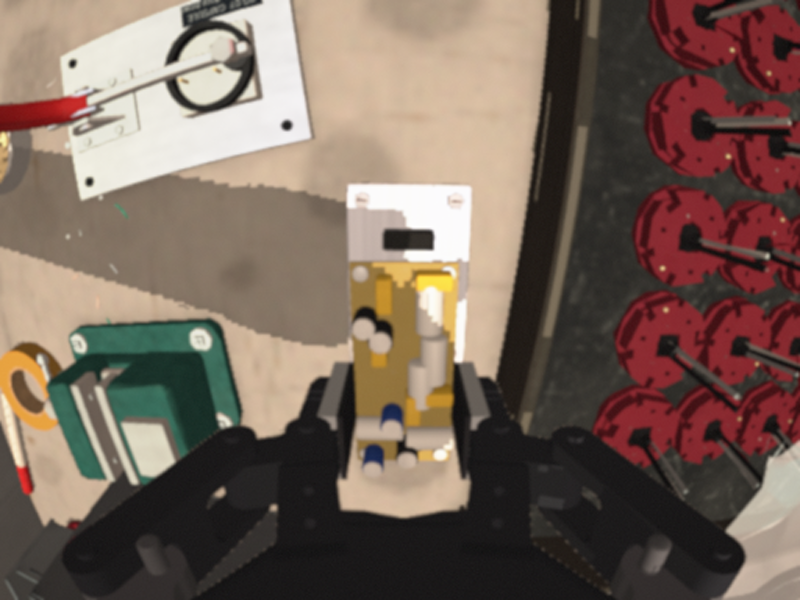

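Run:
```python
from h import *
s=snapshot("wrist");k=1.5625
for n,u,v,z in [("L1",347,185,.006),("L2",471,186,.006),("rib",408.5,237,.02),("ribtop",408,231,.02),("bend1",348,262,.125),("bend2",460,263,.125)]:
    p=px2w(s,(u+.5)/k-.5,(v+.5)/k-.5,z,True); print(n,p.round(4),toolmove([*p,z]))
```

```text
L1 [0.6327 0.0378] [ 60.  -31.9 114.3]
L2 [0.7015 0.0412] [ 59.5  37.  114.3]
rib [0.6681 0.0126] [ 32.9   2.1 100.2]
ribtop [0.6677 0.0158] [ 36.1   1.8 100.2]
bend1 [0.6477 0.0228] [ 44.4 -17.7  -4.7]
bend2 [0.6824 0.0244] [44.1 16.9 -4.7]
```

>>> apply_moves --rows '[[[-1, 2.5, 25, 0], [-1, 2.5, 50, 0], [-1, 2.5, 75, 0], [-1, 2.5, 92, 0], [-1, 2.5, 97, 0], [-1, 2.5, 99, 0], [-1, 2.5, 99, 0], [-1, 2.5, 99, 0]]]'

```text
clock: 7.3
position: [0.6716, -0.0244, 0.0227]
eef_rot: [0.001, 0.688, 0.726, 0.001]
ft_force: [-0.1, -0.7, -0.8]
opening: 0.388
gripper_force: 25.0
```

>>> apply_moves --rows '[[[0, 0, 1, 0], [0, 0, 1.5, 0], [0, 0, 1.5, 0], [0, 0, 1.5, 0]]]'

```text
clock: 7.7
position: [0.6709, -0.0245, 0.0205]
eef_rot: [0.0, 0.688, 0.725, 0.0]
ft_force: [-0.2, -0.1, 2.5]
opening: 0.386
gripper_force: 25.2
```

Run:
```python
from h import *
print(state()["position"],tyaw()[0],state()["opening"],state()["ft_force"])
s=snapshot("wrist");cv2.imwrite("pics/w5.png",s["color"][:,:,::-1])
```

```text
[ 0.67090562 -0.02454082  0.02048107] 3.020446604589797 0.38606778760769594 [-0.22480679 -0.05398769  2.46545289]
```

>>> apply_moves --rows '[[[0, 0, 0, 0], [0, 0, 0, 0], [0, 0, 0, 0], [0, 0, 0, 0], [0, 0, -15, 0], [0, 0, -50, 0], [0, 0, -100, 0], [0, 0, -150, 0]]]' --claw 0.05

```text
clock: 8.55
position: [0.6699, -0.0245, 0.1721]
eef_rot: [-0.0, 0.688, 0.725, -0.0]
ft_force: [0.8, 0.2, -0.5]
opening: 0.522
gripper_force: 0.0
```

>>> apply_moves --rows '[[[0, 0, -50, 0], [0, 0, -100, 0], [-45, 0, -120, 0], [-90, 0, -120, 0], [-135, 0, -120, 0], [-180, 0, -120, 0], [-200, 0, -120, 0], [-200, 0, -120, 0]]]' --claw 1

```text
clock: 9.35
position: [0.6789, -0.2306, 0.2902]
eef_rot: [0.001, 0.691, 0.723, -0.002]
ft_force: [-0.7, -0.8, 0.4]
opening: 0.998
gripper_force: 0.0
```

Run:
```python
from h import *
print(state()["position"],tyaw()[0],state()["opening"],state()["q"])
s=snapshot("wrist"); cv2.imwrite("pics/w6.png",cv2.resize(s["color"][:,:,::-1],(800,600),interpolation=cv2.INTER_CUBIC))
```

```text
[ 0.6789216  -0.2306249   0.29023096] 2.52803835921889 0.9980117608518847 [ 0.10033724  0.71312648  0.49634634  0.80168676 -0.31435226  1.68294549
  0.49654181]
```

View pics/w6.png

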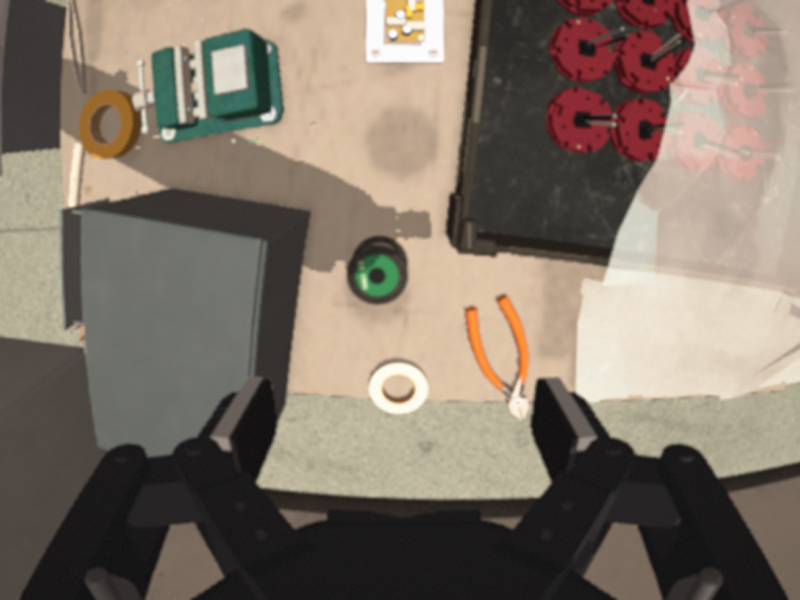

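Run:
```python
from h import *
s=snapshot("wrist");k=1.5625
for n,u,v,z in [("reel",377,276,.047),("cabBackL",265,238,.15),("cabBackR",240,450,.15),("cabLbot",310,210,0),("cabRbot",287,385,0),("whitetape",398,387,.02),("trayC",462,248,.067),("restend",405,62,.006),("plierL",468,310,.01)]:
    p=px2w(s,(u+.5)/k-.5,(v+.5)/k-.5,z,True); print(n,p.round(4),toolmove([*p,z]))
```

```text
reel [ 0.658 -0.256] [-30.6 -24.8 243.6]
cabBackL [ 0.5898 -0.2054] [ 23.5 -90.1 140.5]
cabBackR [ 0.5575 -0.3736] [-142.9 -131.2  140.4]
cabLbot [ 0.5897 -0.2067] [ 22.1 -90.5 290.5]
cabRbot [ 0.5611 -0.3954] [-164.8 -128.8  290.4]
whitetape [ 0.6812 -0.3786] [-154.4   -8.   270.5]
trayC [ 0.7268 -0.2235] [ -1.8  45.7 223.7]
restend [ 0.6731 -0.0652] [1.591e+02 2.000e-01 2.847e+02]
plierL [ 0.7458 -0.2962] [-75.4  60.8 280.6]
```

>>> apply_moves --rows '[[[-15, -12, 0, 0], [-27, -22, 0, 0], [-27, -22, 45, 0], [-27, -22, 90, 0], [-27, -22, 135, 0], [-27, -22, 180, 0], [-27, -22, 200, 0], [-27, -22, 200, 0]]]'

```text
clock: 10.25
position: [0.6592, -0.2514, 0.0877]
eef_rot: [-0.001, 0.688, 0.726, -0.0]
ft_force: [-0.2, 1.3, -0.4]
opening: 0.998
gripper_force: 0.0
```

Run:
```python
from h import *
print(state()["position"],tyaw()[0],toolmove([.658,-.257,.008]))
s=snapshot("wrist"); cv2.imwrite("pics/w7.png",cv2.resize(s["color"][:,:,::-1],(800,600),interpolation=cv2.INTER_CUBIC))
```

```text
[ 0.65920581 -0.25138025  0.08772233] 3.073764852887691 [-5.7 -1.3 79.7]
```

View pics/w7.png

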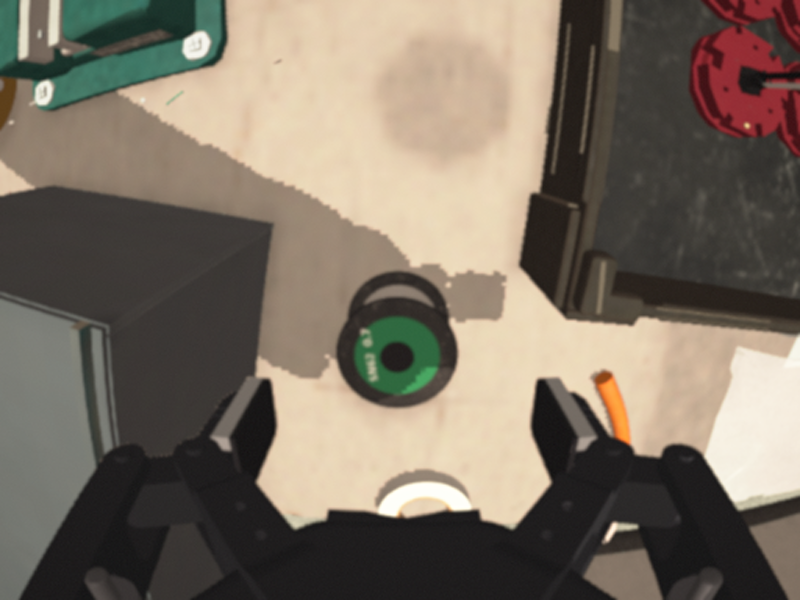

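Run:
```python
from h import *
s=snapshot("wrist");k=1.5625
for n,u,v,z in [("reel",397,352,.047),("reelhole",398,357,.047),("L",337,352,.047),("R",457,352,.047),("cabtop",108,328,.15),("cabbot",272,225,0.0),("cabbot",258,360,0.0)]:
    p=px2w(s,(u+.5)/k-.5,(v+.5)/k-.5,z,True); print(n,p.round(4),toolmove([*p,z]))
```

```text
reel [ 0.6561 -0.2594] [-6.8 -3.8 43.1]
reelhole [ 0.6567 -0.2618] [-9.2 -3.3 43.1]
L [ 0.6296 -0.261 ] [ -7.  -30.3  43.1]
R [ 0.6826 -0.2581] [-6.9 22.7 43.1]
cabtop [ 0.5903 -0.2117] [ 44.3 -67.  -59.8]
cabbot [ 0.5881 -0.2134] [ 42.8 -69.2  90.2]
cabbot [ 0.5769 -0.2914] [-34.6 -84.6  90.2]
```

>>> apply_moves --rows '[[[-4, -2, 0, 0], [-8, -3, 0, 0], [-8, -3, 20, 0], [-8, -3, 40, 0], [-8, -3, 60, 0], [-8, -3, 75, 0], [-8, -3, 80, 0], [-8, -3, 80, 0]]]' --claw 0.6

```text
clock: 11.15
position: [0.6573, -0.2606, 0.0092]
eef_rot: [-0.001, 0.688, 0.725, -0.0]
ft_force: [0.7, 0.1, -0.5]
opening: 0.801
gripper_force: 0.0
```

>>> apply_moves --rows '[[[0, 0, 0, 0], [0, 0, 0, 0], [0, 0, 0, 0], [0, 0, 0, 0], [0, 0, 0, 0], [0, 0, 0, 0], [0, 0, 0, 0]]]' --claw -0.5 --newtons 50

```text
clock: 11.85
position: [0.6587, -0.2612, 0.0114]
eef_rot: [0.001, 0.688, 0.726, 0.0]
ft_force: [-1.1, -0.5, 5.6]
opening: 0.617
gripper_force: 53.7
```

>>> apply_moves --rows '[[[0, 0, -10, 0], [0, 0, -45, 0], [0, 0, -90, 0], [0, 0, -130, 0], [40, 2, -130, 0], [85, 4, -130, 0], [130, 6, -130, 0], [175, 9, -130, 0]]]'

```text
clock: 12.65
position: [0.6565, -0.0827, 0.1389]
eef_rot: [-0.001, 0.688, 0.725, -0.0]
ft_force: [1.0, 0.7, -2.6]
opening: 0.623
gripper_force: 53.6
```

>>> apply_moves --rows '[[[45, 2, 0, 0], [90, 4, 0, 0], [135, 6, 0, 0], [180, 9, 0, 0], [220, 10, 0, 0], [236, 11, 0, 0], [236, 11, 0, 0], [236, 11, 0, 0]]]'

```text
clock: 13.45
position: [0.6556, 0.1498, 0.1391]
eef_rot: [0.0, 0.688, 0.725, -0.001]
ft_force: [0.6, -0.6, -3.9]
opening: 0.618
gripper_force: 53.6
```

Run:
```python
from h import *
print(state()["position"],tyaw()[0],state()["opening"],toolmove([.657,.151,.012]))
s=snapshot("wrist"); cv2.imwrite("pics/w8.png",cv2.resize(s["color"][:,:,::-1],(800,600),interpolation=cv2.INTER_CUBIC))
```

```text
[0.65562618 0.14975815 0.13905805] 3.013577614002375 0.6183670999027846 [  1.4   1.6 127.1]
```

View pics/w8.png

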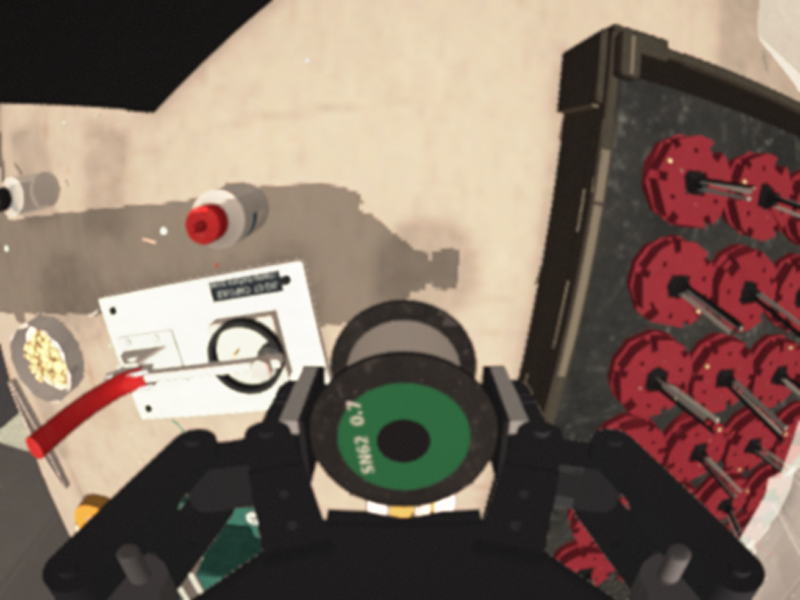

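>>> apply_moves --rows '[[[2, 1, 35, 0], [3, 1, 70, 0], [3, 1, 100, 0], [3, 1, 115, 0], [3, 1, 122, 0], [3, 1, 125, 0], [3, 1, 127, 0], [3, 1, 127, 0]]]'

```text
clock: 14.3
position: [0.6582, 0.1541, 0.0143]
eef_rot: [0.001, 0.688, 0.726, 0.001]
ft_force: [-0.2, 0.3, -1.4]
opening: 0.621
gripper_force: 53.5
```

>>> apply_moves --rows '[[[0, 0, 0, 0], [0, 0, 0, 0]]]'

```text
clock: 14.5
position: [0.6576, 0.1543, 0.0138]
eef_rot: [0.0, 0.688, 0.726, 0.001]
ft_force: [0.2, 0.1, -2.8]
opening: 0.613
gripper_force: 53.5
```

>>> apply_moves --rows '[[[0, 0, 1, 0], [0, 0, 2, 0], [0, 0, 2.5, 0], [0, 0, 2.5, 0], [0, 0, 2.5, 0]]]'

```text
clock: 15.0
position: [0.6572, 0.1543, 0.0114]
eef_rot: [0.0, 0.688, 0.726, 0.0]
ft_force: [-3.2, 0.5, 5.5]
opening: 0.618
gripper_force: 54.1
```

>>> apply_moves --rows '[[[0, 0, 0, 0], [0, 0, 0, 0], [0, 0, 0, 0], [0, 0, 0, 0], [0, 0, -30, 0], [0, 0, -80, 0], [0, 0, -130, 0], [0, 0, -180, 0]]]' --claw 0.55

```text
clock: 15.8
position: [0.6567, 0.154, 0.192]
eef_rot: [0.0, 0.688, 0.725, -0.0]
ft_force: [0.3, 0.4, 1.4]
opening: 0.776
gripper_force: 0.0
```

Run:
```python
from h import *
st=state();print(st["position"],tyaw()[0],st["opening"],st["q"].round(2))
s=snapshot("wrist");k=1.5625
s0=dict(s); s0["origin"]=s["origin"]+np.array([.6556,.1498,.1391])-st["position"]
for n,u,v,z in [("fluxcap",207,223,.08),("fluxbodyfar",262,205,0.01),("oilcap",5,195,.072),("oilbody",45,190,.0)]:
    p=px2w(s0,(u+.5)/k-.5,(v+.5)/k-.5,z,True); print(n,p.round(4))
hsv=cv2.cvtColor(s["color"],cv2.COLOR_RGB2HSV)
m=((hsv[...,1]>170)&(hsv[...,2]>110)&((hsv[...,0]<8)|(hsv[...,0]>172))).astype(np.uint8)
n,l,stt,c=cv2.connectedComponentsWithStats(m)
for i in range(1,n):
    if stt[i,4]>25: print("red",stt[i],c[i].round(1),px2w(s,*c[i],.075,True).round(4))
m=((hsv[...,1]>120)&(hsv[...,0]>45)&(hsv[...,0]<80)&(hsv[...,2]>70)).astype(np.uint8)
n,l,stt,c=cv2.connectedComponentsWithStats(m)
for i in range(1,n):
    if stt[i,4]>60: print("green",stt[i],c[i].round(1),px2w(s,*c[i],.047,True).round(4))
cv2.imwrite("pics/w9.png",cv2.resize(s["color"][:,:,::-1],(800,600),interpolation=cv2.INTER_CUBIC))
```

```text
[0.6567473  0.15395299 0.19202905] 3.0118059302292624 0.7763616791325038 [-0.51  0.62  0.46  1.19 -0.26  1.38 -0.03]
fluxcap [0.5608 0.1938]
fluxbodyfar [0.567  0.1938]
oilcap [0.4122 0.2114]
oilbody [0.3811 0.2071]
red [ 391   91   51   50 1220] [415.5 115.8] [0.8031 0.23  ]
red [442 100  41  47 880] [458.8 123.4] [0.8588 0.2301]
red [481 116   8  12  69] [485.2 121.8] [0.898  0.2378]
red [142 130  19  19 287] [151.4 138.8] [0.5559 0.1921]
red [481 138   7  13  54] [484.3 143. ] [0.9014 0.2145]
red [ 387  147   87   52 2037] [426.9 172.4] [0.8268 0.1753]
red [384 152   9  14  36] [387.4 159.1] [0.7782 0.185 ]
red [471 160  20  38 309] [480.3 179.7] [0.9063 0.1728]
red [ 378  204   53   47 1043] [398.3 223.9] [0.8045 0.1182]
red [421 204  51  43 772] [439.3 224.2] [0.8594 0.1182]
red [458 208  30  37 498] [470.8 226. ] [0.9104 0.116 ]
red [ 49 222  64  45 723] [ 77.1 242.8] [0.4529 0.0734]
red [371 248  16  13  69] [376.9 254. ] [0.7874 0.0824]
red [409 249  47  36 592] [428.2 266.1] [0.8615 0.064 ]
red [368 250  54  35 613] [390.6 265.7] [0.8084 0.0669]
red [445 253  30  33 402] [457.1 268.5] [0.9109 0.0573]
red [438 289  23  18 148] [449.8 296.8] [0.918  0.0123]
red [364 331  19  20 201] [372.8 339.1] [ 0.8178 -0.0501]
red [384 341   7  10  38] [386.3 346. ] [ 0.8438 -0.0677]
green [248 158  29  35 614] [262.4 174.1] [0.6604 0.1557]
```

>>> apply_moves --rows '[[[20, -45, 0, 0], [38, -85, 0, 0], [43, -99, 20, 0], [43, -99, 60, 0], [43, -99, 70, 0], [43, -99, 70, 0], [43, -99, 70, 0]]]'

```text
clock: 16.55
position: [0.5573, 0.1914, 0.1213]
eef_rot: [0.001, 0.689, 0.725, 0.001]
ft_force: [0.2, -0.6, 0.2]
opening: 0.772
gripper_force: 0.0
```

Run:
```python
from h import *
st=state();print(st["position"],tyaw()[0],st["opening"])
s=snapshot("wrist")
hsv=cv2.cvtColor(s["color"],cv2.COLOR_RGB2HSV)
m=((hsv[...,1]>170)&(hsv[...,2]>110)&((hsv[...,0]<8)|(hsv[...,0]>172))).astype(np.uint8)
n,l,stt,c=cv2.connectedComponentsWithStats(m)
for i in range(1,n):
    p=px2w(s,*c[i],.075,True)
    if stt[i,4]>80: print("red",stt[i],c[i].round(1),p.round(4),toolmove([*p,.02]))
cv2.imwrite("pics/w10.png",cv2.resize(s["color"][:,:,::-1],(800,600),interpolation=cv2.INTER_CUBIC))
```

```text
[0.55726687 0.19135079 0.12132596] 2.9666171412774864 0.7724548780986983
red [495 145  17  48 477] [504.  172.2] [0.7677 0.2346] [ 32.1 211.5 102.7]
red [241 196  25  26 520] [252.8 208.4] [0.5531 0.1945] [  3.2  -4.9 101.9]
red [479 203  33  44 732] [495.5 224.1] [0.7747 0.1859] [-16.8 216.  102.7]
red [461 256  35  41 645] [477.6 275.1] [0.7748 0.1313] [-71.4 213.3 102.6]
red [495 257  17  33 260] [504.1 275.8] [0.8209 0.1255] [-79.5 259.  102.8]
red [476 298  30  30 351] [489.6 312.6] [0.8259 0.075 ] [-130.3  261.4  102.8]
red [451 303  28  20 261] [466.6 311. ] [0.7822 0.0851] [-117.9  218.3  102.6]
red [115 327  35  42 479] [132.  347.3] [0.4386 0.0364] [-148.7 -127.4  101.4]
red [488 330  20  21 140] [496.4 339.8] [0.8755 0.0191] [-188.6  308.   102.9]
```

>>> apply_moves --rows '[[[2, -4, 10, 0], [2, -4, 40, 0], [2, -4, 70, 0], [2, -4, 95, 0], [2, -4, 100, 0], [2, -4, 100, 0], [2, -4, 100, 0]]]'

```text
clock: 17.3
position: [0.5532, 0.194, 0.0219]
eef_rot: [0.001, 0.688, 0.725, 0.001]
ft_force: [0.5, 0.6, 0.6]
opening: 0.77
gripper_force: 0.0
```

>>> apply_moves --rows '[[[0, 0, 0, 0], [0, 0, 0, 0], [0, 0, 0, 0], [0, 0, 0, 0], [0, 0, 0, 0], [0, 0, 0, 0], [0, 0, 0, 0], [0, 0, 0, 0]]]' --claw -0.6 --newtons 25

```text
clock: 18.1
position: [0.5527, 0.1939, 0.0216]
eef_rot: [0.0, 0.688, 0.726, 0.001]
ft_force: [0.5, 0.2, 5.9]
opening: 0.366
gripper_force: 25.9
```

>>> apply_moves --rows '[[[0, 0, -10, 0], [0, 0, -50, 0], [0, 0, -100, 0], [0, 0, -145, 0], [-20, 40, -150, 0], [-50, 75, -150, 0], [-90, 100, -150, 0], [-135, 101, -150, 0]]]'

```text
clock: 18.9
position: [0.662, 0.0642, 0.1695]
eef_rot: [0.001, 0.687, 0.727, 0.0]
ft_force: [0.3, -0.3, -0.6]
opening: 0.364
gripper_force: 25.4
```

>>> apply_moves --rows '[[[-45, 0, 0, 0], [-90, 0, 0, 0], [-135, 0, 0, 0], [-170, 0, 0, 0], [-183, 0, 0, 0], [-183, 0, 50, 0], [-183, 0, 100, 0], [-183, 0, 130, 0]]]'

```text
clock: 19.7
position: [0.6668, -0.116, 0.036]
eef_rot: [-0.003, 0.688, 0.726, -0.001]
ft_force: [-0.4, 0.8, -0.4]
opening: 0.363
gripper_force: 25.4
```

>>> apply_moves --rows '[[[0, 0, 10, 0], [0, 0, 16, 0], [0, 0, 19, 0], [0, 0, 19, 0], [0, 0, 19, 0]]]'

```text
clock: 20.2
position: [0.6708, -0.119, 0.0234]
eef_rot: [0.002, 0.688, 0.726, 0.001]
ft_force: [0.8, 0.4, 0.2]
opening: 0.362
gripper_force: 25.4
```

>>> apply_moves --rows '[[[0, 0, 1, 0], [0, 0, 2, 0], [0, 0, 2, 0], [0, 0, 2, 0]]]'

```text
clock: 20.6
position: [0.6705, -0.1189, 0.0216]
eef_rot: [0.001, 0.688, 0.726, 0.001]
ft_force: [-0.3, -0.2, 4.4]
opening: 0.362
gripper_force: 25.8
```

>>> apply_moves --rows '[[[0, 0, 0, 0], [0, 0, 0, 0], [0, 0, 0, 0], [0, 0, -20, 0], [0, 0, -65, 0], [0, 0, -110, 0], [0, 0, -155, 0], [0, 0, -200, 0]]]' --claw 0.15

```text
clock: 21.4
position: [0.669, -0.1186, 0.2209]
eef_rot: [-0.0, 0.688, 0.725, -0.0]
ft_force: [1.2, -0.2, 0.7]
opening: 0.573
gripper_force: 0.0
```

>>> apply_moves --rows '[[[35, -27, 0, 0], [70, -54, 0, 0], [106, -81, 0, 0], [142, -108, 0, 0], [178, -135, 0, 0], [214, -162, 0, 0], [250, -190, 0, 0], [286, -218, 0, 0]]]' --claw 0.6

```text
clock: 22.2
position: [0.4351, 0.1566, 0.2193]
eef_rot: [-0.0, 0.688, 0.725, 0.0]
ft_force: [0.2, 0.9, 0.3]
opening: 0.805
gripper_force: 0.0
```

>>> apply_moves --rows '[[[30, -22, 0, 0], [57, -44, 0, 0], [57, -44, 0, 0], [57, -44, 0, 0]]]'

```text
clock: 22.6
position: [0.3893, 0.2103, 0.2193]
eef_rot: [0.0, 0.687, 0.726, -0.0]
ft_force: [1.0, 0.1, 0.1]
opening: 0.8
gripper_force: 0.0
```

Run:
```python
from h import *
st=state();print(st["position"],tyaw()[0],st["opening"],st["q"].round(2))
s=snapshot("wrist"); print(s["origin"])
cv2.imwrite("pics/w11.png",cv2.resize(s["color"][:,:,::-1],(800,600),interpolation=cv2.INTER_CUBIC))
```

```text
[0.389308   0.21030781 0.21928321] 3.1477841415555035 0.7996742578455142 [-0.86  0.1   0.35  1.81 -0.03  1.24 -0.44]
[0.38450499 0.2880756  0.36312506]
```

View pics/w11.png

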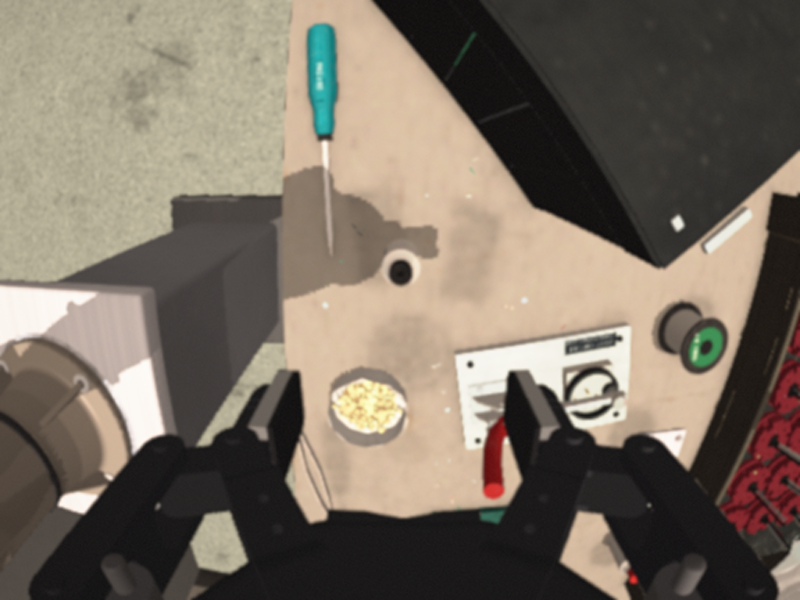

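Run:
```python
from h import *
s=snapshot("wrist");k=1.5625
for n,u,v,z in [("cap",400,272,.07),("screwtip",331,255,.003),("chas",535,207,0.)]:
    p=px2w(s,(u+.5)/k-.5,(v+.5)/k-.5,z,True); print(n,p.round(4),toolmove([*p,.02]))
```

```text
cap [0.3874 0.2097] [  1.2  -3.2 199.3]
screwtip [0.332  0.2034] [ -2.3 -58.9 199.3]
chas [0.4933 0.2514] [ 37.5 104.7 199.4]
```

>>> apply_moves --rows '[[[1, -2, 20, 0], [1, -2, 65, 0], [1, -2, 110, 0], [1, -2, 155, 0], [1, -2, 190, 0], [1, -2, 203, 0], [1, -2, 203, 0], [1, -2, 203, 0]]]' --claw 0.35

```text
clock: 23.5
position: [0.3889, 0.21, 0.0166]
eef_rot: [0.001, 0.689, 0.725, 0.0]
ft_force: [-0.4, 1.1, -0.1]
opening: 0.676
gripper_force: 0.0
```

>>> apply_moves --rows '[[[0, 0, 0, 0], [0, 0, 0, 0], [0, 0, 0, 0], [0, 0, 0, 0], [0, 0, 0, 0], [0, 0, 0, 0], [0, 0, 0, 0], [0, 0, 0, 0]]]' --claw -0.7 --newtons 25

```text
clock: 24.3
position: [0.3887, 0.2115, 0.0176]
eef_rot: [0.0, 0.688, 0.726, 0.001]
ft_force: [-0.8, -1.0, 5.9]
opening: 0.307
gripper_force: 25.7
```

>>> apply_moves --rows '[[[0, 0, -10, 0], [0, 0, -50, 0], [0, 0, -100, 0], [0, 0, -150, 0], [0, 0, -180, 0], [-22, 40, -180, 0], [-44, 80, -180, 0], [-66, 120, -180, 0]]]'

```text
clock: 25.1
position: [0.5119, 0.1513, 0.1975]
eef_rot: [0.0, 0.687, 0.726, 0.001]
ft_force: [-0.3, 0.5, -0.4]
opening: 0.3
gripper_force: 25.1
```

>>> apply_moves --rows '[[[-22, 40, 0, 0], [-44, 80, 0, 0], [-62, 115, 0, 0], [-76, 135, 0, 0], [-79, 144, 0, 0], [-79, 144, 0, 0], [-79, 144, 0, 0]]]'

```text
clock: 25.8
position: [0.6582, 0.0807, 0.1963]
eef_rot: [-0.001, 0.688, 0.726, -0.0]
ft_force: [-0.3, 0.0, -0.6]
opening: 0.306
gripper_force: 25.1
```

Run:
```python
from h import *
st=state();print(st["position"],tyaw()[0],st["opening"],toolmove([.66,.081,.0176]))
```

```text
[0.65820518 0.08069099 0.19628359] 3.0539298436831306 0.30627790407636135 [1.000e-01 2.000e+00 1.787e+02]
```

>>> apply_moves --rows '[[[0, 1, 45, 0], [0, 1, 90, 0], [0, 1, 135, 0], [0, 1, 160, 0], [0, 1, 172, 0], [0, 1, 176, 0], [0, 1, 176, 0], [0, 1, 176, 0]]]'

```text
clock: 26.6
position: [0.6616, 0.0804, 0.0227]
eef_rot: [0.001, 0.688, 0.726, 0.002]
ft_force: [-0.2, 0.6, -0.5]
opening: 0.302
gripper_force: 25.1
```

>>> apply_moves --rows '[[[0, 0, 1, 0], [0, 0, 2, 0], [0, 0, 2, 0], [0, 0, 2, 0]]]'

```text
clock: 27.0
position: [0.66, 0.0801, 0.0185]
eef_rot: [0.0, 0.688, 0.726, 0.0]
ft_force: [-0.7, -0.2, -1.3]
opening: 0.301
gripper_force: 25.1
```

>>> apply_moves --rows '[[[0, 0, 0.8, 0], [0, 0, 1.3, 0], [0, 0, 1.3, 0], [0, 0, 1.3, 0]]]'

```text
clock: 27.4
position: [0.6601, 0.0801, 0.0177]
eef_rot: [0.0, 0.688, 0.726, 0.0]
ft_force: [-2.5, -0.4, 5.6]
opening: 0.304
gripper_force: 25.6
```

>>> apply_moves --rows '[[[0, 0, 0, 0], [0, 0, 0, 0], [0, 0, 0, 0], [0, 0, -20, 0], [0, 0, -65, 0], [0, 0, -110, 0], [0, 0, -155, 0], [0, 0, -200, 0]]]' --claw 0.1

```text
clock: 28.2
position: [0.6596, 0.0801, 0.2185]
eef_rot: [-0.0, 0.688, 0.726, -0.0]
ft_force: [1.7, 0.6, -0.6]
opening: 0.553
gripper_force: 0.0
```

>>> apply_moves --rows '[[[0, -30, -40, 0], [0, -70, -60, 0], [0, -110, -60, 0], [0, -130, -60, 0], [0, -130, -60, 0], [0, -130, -60, 0]]]'

```text
clock: 28.8
position: [0.5304, 0.0735, 0.2772]
eef_rot: [0.0, 0.688, 0.726, 0.001]
ft_force: [-0.6, 0.1, 0.5]
opening: 0.551
gripper_force: 0.0
```

Run:
```python
from h import *
print(state()["position"])
w=snapshot("wrist")["color"][:,:,::-1]; s=snapshot("scene")["color"][:,:,::-1]
a=cv2.resize(w[:,150:450],(468,600)); b=cv2.resize(s[110:310,180:290],(330,600))
cv2.imwrite("pics/f.png",np.hstack([a,b]))
```

```text
[0.5303623  0.07353402 0.27717799]
```

View pics/f.png

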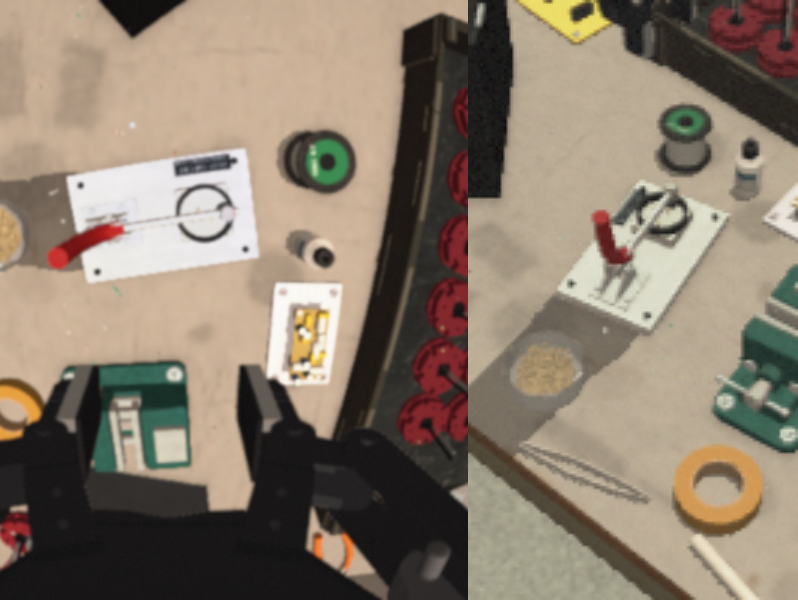

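Run:
```python
from h import *
s=snapshot("wrist")
def P(n,pts,z):
    p=np.array([px2w(s,150+(u+.5)/1.56-.5,(v+.5)/1.5625-.5,z,True) for u,v in pts]);print(n,p.mean(0).round(4))
P("rest",[(275,283),(341,285),(329,384),(267,380)],.006)
P("board",[(290,302),(330,305),(322,377),(285,376)],.025)
P("oil",[(320,256)],.07);P("reel",[(327,160)],.047)
s=snapshot("scene");hsv=cv2.cvtColor(s["color"],cv2.COLOR_RGB2HSV)
m=((hsv[...,1]>170)&(hsv[...,2]>110)&((hsv[...,0]<8)|(hsv[...,0]>172))).astype(np.uint8)
n,l,stt,c=cv2.connectedComponentsWithStats(m)
for i in range(1,n):
    p=px2w(s,*c[i],.07,True*0)
    if 15<stt[i,4] and abs(p[0]-.66)<.06: print("red",stt[i],p.round(4))
```

```text
rest [ 0.67   -0.0151]
board [ 0.6677 -0.0136]
oil [0.6517 0.0791]
reel [0.6568 0.1561]
red [332 185   6   6  24] [ 0.6658 -0.1259]
```

```bash
python3 -c "
from rig import hand_in
print(hand_in())"
```

```text
the job is handed in; nothing more can be done
None
```

I set out the row and handed the job in at about 29 s on the robot's clock. By my last camera measurements, the board lies on both ribs within about 3 mm of centre. The red-capped bottle is to the right of the rest, the black-capped one to the left and the reel left of that, with gaps of about 3 cm, and I moved none of the three bystanders. The judge's verdict was not shown.

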